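# Put four power banks on charge in their own trays

## Task

Put the four ribbed black power banks on charge: set each one down gently, ribbed side up and flat on the floor of the charging tray made to its own length and width, so that all four trays are filled by the right power bank. Either end may point either way; do not drop them, and leave the hard disk where it is.

Things in the scene. Friction and masses are not known exactly. Their poses are not given: they have to be found in the camera images.
- large_bank: large power bank (broad, longest-and-widest): a rigid brick 110 x 58 mm and 26 mm thick, black with a ribbed top above a red base, lying loose and flat on the desk, about 300 g. Origin: centre of its underside; x along its length (toward the socket end with three small white dots, which end goes where does not matter), y across its width, z up.
- medium_bank: medium power bank (middle-sized): a rigid brick 88 x 46 mm and 26 mm thick, black with a ribbed top above a red base, lying loose and flat on the desk, about 200 g. Origin: centre of its underside; x along its length (toward the socket end with three small white dots, which end goes where does not matter), y across its width, z up.
- small_bank: small power bank (the shortest): a rigid brick 66 x 34 mm and 26 mm thick, black with a ribbed top above a red base, lying loose and flat on the desk, about 120 g. Origin: centre of its underside; x along its length (toward the socket end with three small white dots, which end goes where does not matter), y across its width, z up.
- slim_bank: slim power bank (as long as the large one but narrow, a stick): a rigid brick 112 x 28 mm and 26 mm thick, black with a ribbed top above a red base, lying loose and flat on the desk, about 150 g. Origin: centre of its underside; x along its length (toward the socket end with three small white dots, which end goes where does not matter), y across its width, z up.
- large_tray: charging tray for the large power bank: a shallow white plastic tray with a grey floor, fixed to the desk. Inside 126 x 74 mm (8 mm free all round its own bank), walls 4 mm thick, outside 134 x 82 mm; rim 9 mm above the desk, inner floor 4 mm above the desk. Origin: centre of its underside, at desk height; x along its length, y across, z up.
- medium_tray: charging tray for the medium power bank: a shallow white plastic tray with a grey floor, fixed to the desk. Inside 104 x 62 mm (8 mm free all round its own bank), walls 4 mm thick, outside 112 x 70 mm; rim 9 mm above the desk, inner floor 4 mm above the desk. Origin: centre of its underside, at desk height; x along its length, y across, z up.
- small_tray: charging tray for the small power bank: a shallow white plastic tray with a grey floor, fixed to the desk. Inside 82 x 50 mm (8 mm free all round its own bank), walls 4 mm thick, outside 90 x 58 mm; rim 9 mm above the desk, inner floor 4 mm above the desk. Origin: centre of its underside, at desk height; x along its length, y across, z up.
- slim_tray: charging tray for the slim power bank: a shallow white plastic tray with a grey floor, fixed to the desk. Inside 128 x 44 mm (8 mm free all round its own bank), walls 4 mm thick, outside 136 x 52 mm; rim 9 mm above the desk, inner floor 4 mm above the desk. Origin: centre of its underside, at desk height; x along its length, y across, z up.
- disk: portable hard disk, not a power bank: a smooth flat aluminium case 100 x 70 mm, 13 mm thick, loose on the desk among the power banks; leave it alone. Origin: centre of its underside; x along its length, z up.
Mind the look-alikes: they are no part of the job. Leave any green look-alike of the medium_bank alone. Leave any yellow look-alike of the large_tray alone.

How it is judged:
By the outcome, as a careful person would: the job done as asked, in the order asked, and still so for the second after the job is handed in, with the robot touching nothing.
It also fails if it takes over 104 s, if anything falls off the work surface, if the arm or the gripper's body presses on something with over 40 N, if the wrist force passes 120 N, or if a joint passes its speed limit or range.

## Robot

A 6-joint arm with a two-finger parallel gripper is mounted at the origin on the work surface. World frame = base frame: x ahead of the robot, y to its left, z up, the work surface at z = 0. Lengths are in m, angles in rad, forces in N, time in s.
With the tool pointing down it reaches from about 0.15 to 0.775 m from the base axis. Payload 6.1 kg.
Tool frame: the origin (TCP) lies midway between the tips of the shut fingers; the grasp point (between the pads) lies manip.grasp_offset behind it (manip.grasp_offset is the distance from the TCP to the grasp point, in m); x points along the fingers, z is the direction in which the jaws open and shut, and the axes are right-handed (so a half turn about x gives the same grasp; the last joint's range is limited). The gripper opens to 85 mm and grips with 20 to 120 N. Pads are 22 mm wide; open, the fingers measure 114 mm over their backs; the gripper's body (76 mm by 85 mm) begins 54 mm behind the grasp point. The pads swing forward as they close: fully open they stand 13 mm farther back than shut.
Start: joints at [-1.305, 0.126, -0.04, 1.405, 0, 1.571], TCP at [0.138, -0.507, 0.191] pointing down, gripper open.
Joint ranges: [-2.72, 2.72], [-0.95, 1.95], [-1.27, 1.35], [-1.78, 2.02], [-1.46, 1.47], [-3.14, 3.14]. Speed limits (rad/s): [2.39, 2.39, 3.01, 3.14, 3.14, 3.14].

## Interface

Orientations are given as a unit quaternion [x, y, z, w].
In Python, from rig import manip gives the robot as it stands. Calls block until the motion is done:
- manip.reach(position, orientation): joint-space move of the TCP to a pose.
- manip.move_straight(position, orientation=None, feed=0.15, f_stop=None): straight line of the TCP; orientation=None keeps the orientation; feed is the mean speed in m/s. With f_stop (N) it stops when the force on the tool has changed by that much, and returns True; else False.
- manip.move_joints(angles): joint-space move.
- manip.gripper_open() and manip.close_gripper(grip_force=None): open the fingers fully, or close them until they stop; grip_force is the grip in N (None keeps the last).
- manip.hold(seconds).
- manip.solve_ik(position, orientation): joint angles nearest the present ones, or None.
- manip.snapshot(name): name is "scene" or "top"; returns a dict with "img" (400x640x3 uint8, blue, green, red), "z_map" (400x640 float32, m along the optical axis (not along the pixel's ray), 0 where there is no reading), "mtx" (3x3 intrinsics, pixels), "R" (3x3) and "t" (3): a world point X has camera coordinates R X + t. Camera axes: x right, y down, z forward; pixel columns grow to the right and rows downward; lengths in m; the calibration is good to about 2 mm. A picture is of the moment at which its call begins.
A pose or a line that the arm cannot do raises manip.Unreachable and nothing moves.
- manip.sign_off(): hands the job in, once; it reports no verdict.
Readings, each from a call of its own:
- manip.read_time_s(): time.
- manip.read_joint_pos(): joint angles.
- manip.read_dq(): joint speeds.
- manip.read_joint_torque(): joint torques, N m.
- manip.read_tool_pos(): TCP position.
- manip.read_tool_rot(): TCP orientation.
- manip.read_wrist_force(): force on the tool from outside, world axes, zero at the start.
- manip.read_moment(): the same for the moment, N m.
- manip.read_opening(): finger opening in m.
Only numpy, scipy, OpenCV 4.12 (cv2) and the standard library are available. Lean on these libraries where they do the work, as an engineer would, in place of code of your own. Each camera call takes 0.05 s, during which the arm holds its last target. There are 200 camera calls.

## Working session

There is one attempt and no reset: what is moved stays moved. The work goes in short steps, each a Python script; the robot and the scene stay as the last script left them, time stands still between calls to the robot, and variables do not carry over. Pictures are saved under pics/ and viewed, about 12 in all and at most 16, crops included, and the job is handed in when it is done.

```bash
mkdir -p pics; ls
python3 - <<'E'
from rig import manip
import cv2, numpy as np
for n in ("top","scene"):
    s=manip.snapshot(n); cv2.imwrite(f"pics/{n}0.png",s["img"]); np.savez(f"{n}0.npz",**s)
    print(n,s["mtx"].tolist(),np.round(s["R"],3).tolist(),s["t"], (-s["R"].T@s["t"]))
print(manip.grasp_offset,manip.read_time_s(),manip.read_tool_rot(),manip.read_opening())
E
```

```text
pics
top [[371.19021007288643, 0.0, 320.8159930253382], [0.0, 371.19021007288643, 199.83781880937048], [0.0, 0.0, 1.0]] [[0.013, -1.0, -0.004], [-0.989, -0.012, -0.147], [0.147, 0.006, -0.989]] [0.00556177 0.48832271 1.00361307] [0.3350332  0.00514786 1.06463865]
scene [[420.41174305113583, 0.0, 316.0633343607262], [0.0, 420.41174305113583, 205.36102183266033], [0.0, 0.0, 1.0]] [[0.876, 0.482, 0.012], [0.33, -0.582, -0.743], [-0.352, 0.655, -0.669]] [-0.45685105 -0.13296458  1.29485235] [ 0.89934468 -0.70489633  0.77287475]
0.0187 0.1 [ 0.42963494  0.56223745 -0.42904573  0.56144691] 0.08570190691634695
```

View pics/top0.png

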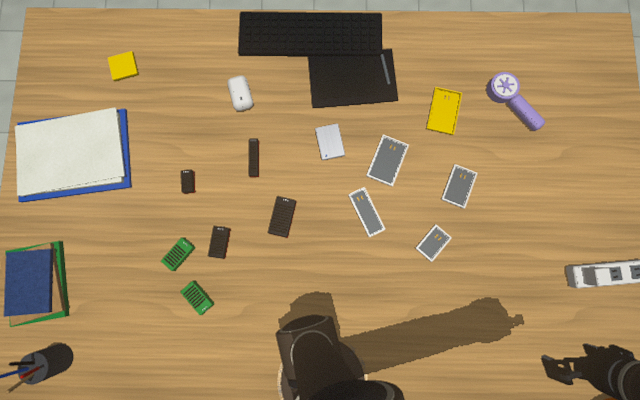

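View pics/scene0.png

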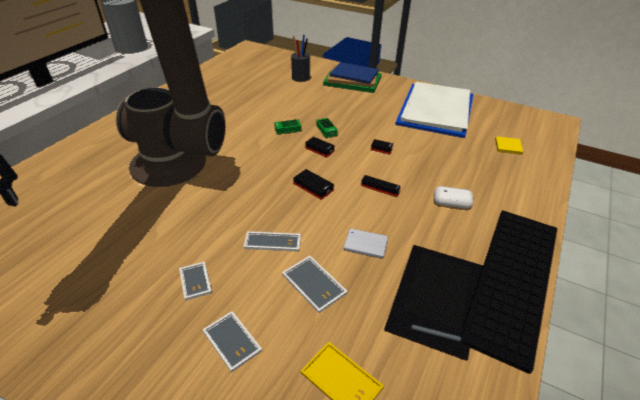

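The top view shows these, with pixel positions:
- **Banks:** large (282,216), medium (219,242), small (188,181) and slim (253,158).
- **Trays:** large (388,160), medium (460,186), slim (367,212) and small (433,243).
- **Leave alone:** yellow tray look-alike (444,110), two green banks (178,254) and (197,297), and the disk (330,142).

Next I'll measure their sizes to confirm which is which, and view an enlarged crop.

```bash
cat > h.py <<'E'
import cv2, numpy as np
def plane(px, s, z):
    """pixels (N,2) -> world xy on the plane at height z"""
    px=np.atleast_2d(np.asarray(px,float)); R,t,K=s["R"],s["t"],s["mtx"]
    d=np.c_[px,np.ones(len(px))]@np.linalg.inv(K).T@R; c=-R.T@t
    return (c+d*((z-c[2])/d[:,2])[:,None])[:,:2]
def rect(pts):
    """world points -> centre, (length,width), yaw of long axis"""
    (c,(a,b),ang)=cv2.minAreaRect((pts*1000).astype(np.float32))
    if a<b: a,b,ang=b,a,ang+90
    return np.array(c)/1000,(a,b),np.deg2rad(ang)
def find(s, px, kind, r=34):
    im=s["img"].astype(int); mx=im.max(2); mn=im.min(2)
    m=(mx<75) if kind=="bank" else ((mx-mn<30)&(mx>60))
    z=.026 if kind=="bank" else .009
    m=m.astype(np.uint8)
    if kind!="bank": m=cv2.morphologyEx(m,cv2.MORPH_CLOSE,np.ones((5,5)))
    n,l,st,ce=cv2.connectedComponentsWithStats(m)
    k=l[px[1]-2:px[1]+3,px[0]-2:px[0]+3]; k=k[k>0]; k=np.bincount(k).argmax()
    ys,xs=np.nonzero(l==k)
    c=np.concatenate([np.c_[xs+dx,ys+dy] for dx in(-.5,.5) for dy in(-.5,.5)])
    return rect(plane(c,s,z))
BANK=dict(large=(282,216),medium=(219,242),small=(188,181),slim=(253,158))
TRAY=dict(large=(388,160),medium=(460,186),small=(433,243),slim=(367,212))
E
python3 - <<'E'
from h import *
s=dict(np.load("top0.npz"))
for kind,D in (("bank",BANK),("tray",TRAY)):
    for n,p in D.items():
        c,(a,b),y=find(s,p,kind); print(kind,n,c.round(4),round(a),round(b),round(np.rad2deg(y),1),s["img"][p[1],p[0]])
for p in ((178,254),(197,297)): print(plane(p,s,.026))
im=s["img"]; a=cv2.resize(im[130:265,160:300],None,fx=4,fy=4,interpolation=cv2.INTER_CUBIC); cv2.imwrite("pics/a.png",a)
b=cv2.resize(im[125:270,340:485],None,fx=4,fy=4,interpolation=cv2.INTER_CUBIC); cv2.imwrite("pics/b.png",b)
E
```

```text
bank large [0.4413 0.1209] 109 59 168.0 [50 60 68]
bank medium [0.3684 0.2943] 88 48 172.5 [46 55 66]
bank small [0.5393 0.3928] 67 34 3.9 [34 47 60]
bank slim [0.6124 0.2071] 110 29 2.1 [47 57 68]
tray large [ 0.6133 -0.1803] 140 85 158.0 [114 115 112]
tray medium [ 0.5382 -0.3858] 117 74 158.4 [115 118 116]
tray small [ 0.3743 -0.3065] 95 63 139.5 [124 125 123]
tray slim [ 0.4606 -0.1181] 140 56 25.8 [121 126 122]
[[0.33316625 0.40575046]]
[[0.21788839 0.34581762]]
```

View pics/a.png

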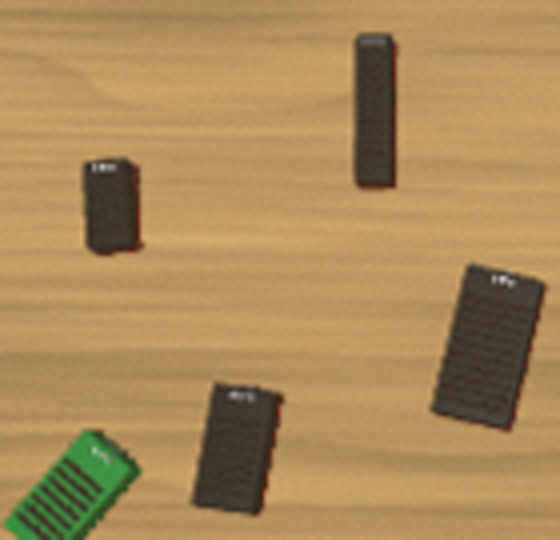

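View pics/b.png

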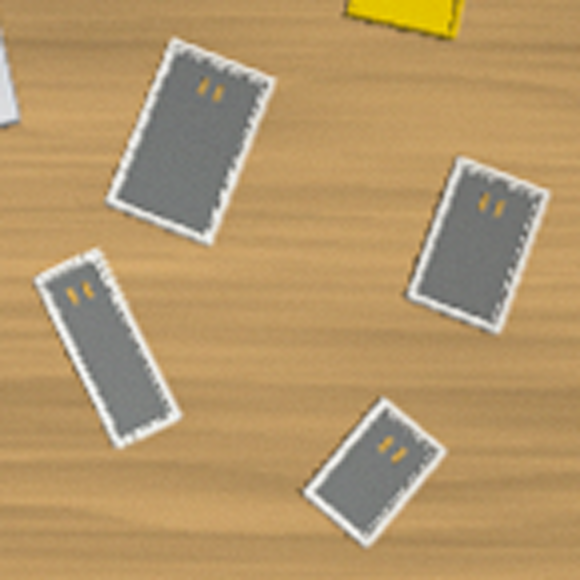

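Measured sizes agree with the listed ones for all eight pieces (trays read about 5 mm large from pixel blur). The crops show ribs and white dots on all four black banks, and plain white-and-grey trays. I'll start with the slim bank.

```bash
cat > pp.py <<'E'
from h import *
from rig import manip
from scipy.spatial.transform import Rotation as Ro
Z0=dict(large=.002,medium=.004,small=.0055,slim=.006)   # TCP height above the bank's underside
W=dict(large=.058,medium=.046,small=.034,slim=.028); UP=.11
def quat(p,yaw):
    """tool down, jaws across the bank; of the two equal grasps, the one with least wrist travel"""
    q0=np.array(manip.read_joint_pos()); best=None
    for s in (1,-1):
        z=s*np.array([-np.sin(yaw),np.cos(yaw),0]); x=np.array([0,0,-1.])
        o=Ro.from_matrix(np.c_[x,np.cross(z,x),z]).as_quat(); q=manip.solve_ik(p,o)
        if q is None: continue
        k=abs(np.array(q)[5])+.3*np.abs(np.array(q)-q0).max()
        if best is None or k<best[0]: best=(k,o)
    return best[1]
def pick(n,c,yaw):
    p=np.r_[c,UP]; o=quat(p,yaw); manip.reach(p,o)
    p[2]=Z0[n]; print("hit",manip.move_straight(p,feed=.1,f_stop=12))
    manip.close_gripper(40); print("open",manip.read_opening(),"t",manip.read_time_s())
    p[2]=UP; manip.move_straight(p,feed=.12); print("lift",manip.read_opening(),manip.read_wrist_force())
def place(n,c,yaw):
    p=np.r_[c,UP]; o=quat(p,yaw); manip.reach(p,o)
    p[2]=Z0[n]+.012; manip.move_straight(p,feed=.12)
    p[2]=Z0[n]+.002; hit=manip.move_straight(p,feed=.015,f_stop=4)
    print("down",hit,manip.read_tool_pos(),manip.read_opening())
    manip.gripper_open(); p[2]=UP; manip.move_straight(p,feed=.12); print("t",manip.read_time_s())
S=dict(np.load("top0.npz"))
B={n:find(S,p,"bank") for n,p in BANK.items()}; T={n:find(S,p,"tray") for n,p in TRAY.items()}
E
python3 - <<'E'
from pp import *
pick("slim",B["slim"][0],B["slim"][2])
s=manip.snapshot("scene"); cv2.imwrite("pics/c.png",cv2.resize(s["img"][40:290,250:550],None,fx=2,fy=2))
E
```

```text
hit False
open -0.00015485845024073045 t 5.075
lift 0.000539272539072471 [ 0.64119183  0.24740676 -0.38748928]
```

View pics/c.png

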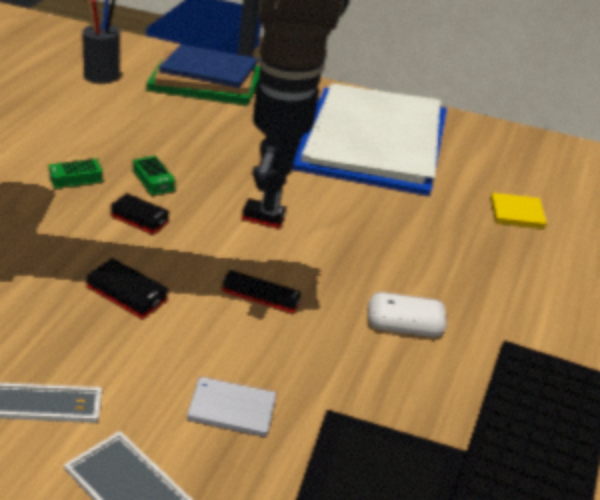

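The gripper shut on nothing: the slim bank is still on the desk, at crop pixel (260,290), under the arm's shadow. I'll compare the commanded and actual tool positions.

Run:
```python
from pp import *
print(B["slim"],manip.read_tool_pos(),Ro.from_quat(manip.read_tool_rot()).as_matrix().round(3).tolist())
t=manip.snapshot("top"); np.savez("top1.npz",**t)
s=manip.snapshot("scene"); print(s["img"].shape)
cv2.imwrite("pics/d.png",cv2.resize(t["img"][80:240,180:380],None,fx=4,fy=3.75)[:600])
X=np.array(manip.read_tool_pos())
for q in (t,s):
    for z in (X[2],0.026):
        c=q["R"]@np.r_[X[:2],z]+q["t"]; u=q["mtx"]@(c/c[2]); print(u[:2])
```

```text
(array([0.61238574, 0.20709941]), (109.84630584716797, 28.86407470703125), np.float64(0.0372922780338932)) [0.61180553 0.20689677 0.10884344] [[-0.002, -0.999, -0.037], [-0.001, -0.037, 0.999], [-1.0, 0.002, -0.001]]
(400, 640, 3)
[247.82361123 148.97829815]
[253.54565922 157.11994079]
[382.36349225 156.74434478]
[378.94941128 180.61909143]
```

View pics/d.png

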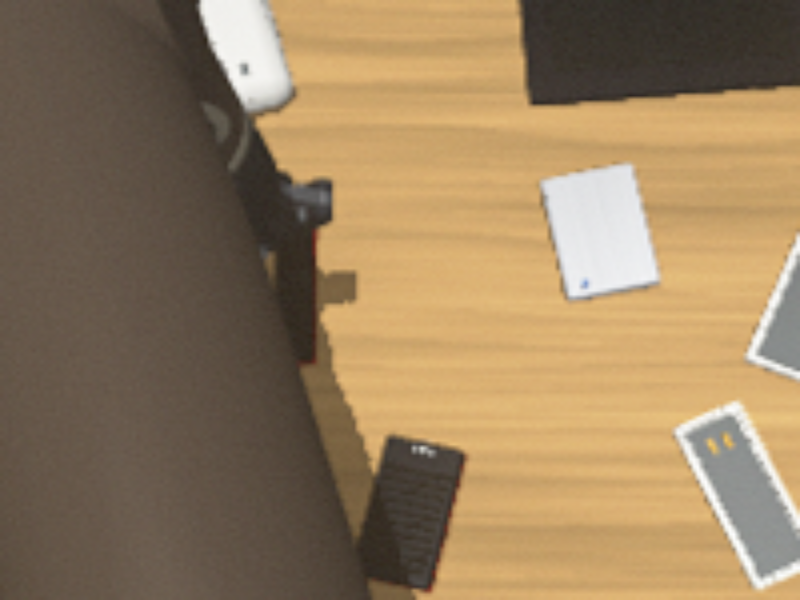

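Run:
```python
from pp import *
print(manip.read_opening())
s=manip.snapshot("scene")
cv2.imwrite("pics/e.png",cv2.resize(s["img"][110:210,330:430],None,fx=6,fy=6,interpolation=cv2.INTER_CUBIC))
t=dict(np.load("top1.npz"))
for q,us in ((s,(383,157)),):
    z=q["z_map"][120:200:6,362:400:4]; print(z.round(3))
```

```text
2.874815921637861e-05
[[1.501 1.505 1.497 1.495 1.499 1.018 1.024 1.031 1.042 1.477]
 [1.475 1.465 1.471 1.467 1.016 1.013 1.012 1.057 1.091 1.471]
 [1.44  1.448 1.442 1.438 1.05  1.038 1.026 1.07  1.444 1.442]
 [1.412 1.414 1.414 1.417 1.411 1.092 1.082 1.088 1.41  1.415]
 [1.382 1.388 1.39  1.339 1.345 1.106 0.    1.343 1.388 1.388]
 [1.36  1.358 1.363 1.356 1.351 1.343 1.338 1.333 1.36  1.365]
 [1.335 1.335 1.332 1.334 1.337 1.339 1.338 1.336 1.335 1.338]
 [1.313 1.312 1.315 1.311 1.312 1.313 1.314 1.313 1.318 1.317]
 [1.29  1.288 1.29  1.292 1.29  1.291 1.285 1.293 1.289 1.286]
 [1.27  1.262 1.265 1.27  1.267 1.265 1.264 1.27  1.265 1.267]
 [1.209 1.206 1.204 1.206 1.204 1.204 1.246 1.244 1.25  1.246]
 [1.225 1.219 1.21  1.199 1.192 1.187 1.184 1.183 1.188 1.185]
 [1.2   1.206 1.205 1.202 1.207 1.2   1.189 1.189 1.181 1.178]
 [1.181 1.178 1.184 1.187 1.185 1.182 1.181 1.185 1.178 1.187]]
```

View pics/e.png

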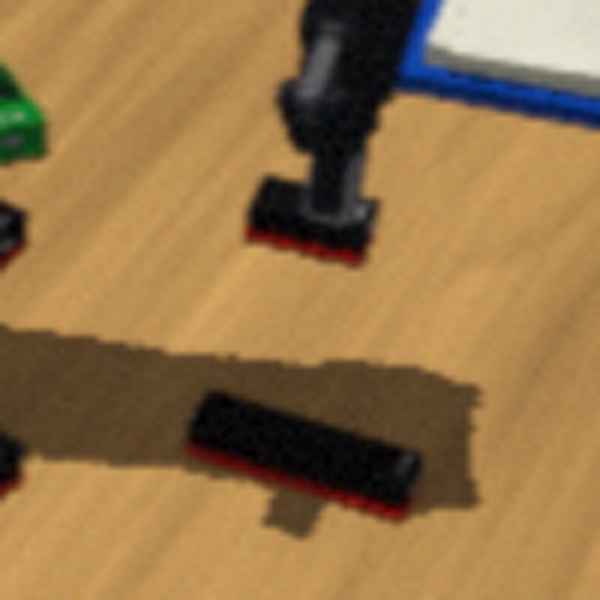

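Run:
```python
from pp import *
def cloud(s,r0,r1,c0,c1):
    v,u=np.mgrid[r0:r1,c0:c1]; z=s["z_map"][r0:r1,c0:c1]; m=z>0
    P=np.c_[(u[m]-s["mtx"][0,2])/s["mtx"][0,0]*z[m],(v[m]-s["mtx"][1,2])/s["mtx"][1,1]*z[m],z[m]]
    return (P-s["t"])@s["R"]
s=manip.snapshot("scene"); t=dict(np.load("top1.npz"))
print(manip.read_joint_pos(),manip.read_tool_pos())
for n,P in (("scene",cloud(s,110,160,370,400)),("top",cloud(t,115,160,240,275))):
    P=P[(P[:,2]>.05)&(P[:,2]<.3)]
    for a in np.arange(.1,.3,.02):
        k=P[(P[:,2]>=a)&(P[:,2]<a+.02)]
        if len(k)>2: print(n,round(a,2),len(k),k.min(0).round(3),k.max(0).round(3))
# desk heights by depth as check
for nm,q in (("scene",s),("top",t)):
    P=cloud(q,230,240,180,200) if nm=="scene" else cloud(q,180,190,330,345); print(nm,"desk z",P[:,2].mean())
```

```text
[ 3.26087031e-01  3.67331176e-01  9.06011514e-02  1.29536195e+00
 -3.59711044e-06  2.88807060e-01] [0.61202523 0.20696035 0.10921696]
scene 0.14 32 [0.605 0.192 0.148] [0.626 0.212 0.16 ]
scene 0.16 61 [0.604 0.189 0.16 ] [0.626 0.212 0.18 ]
scene 0.18 43 [0.605 0.171 0.181] [0.629 0.233 0.2  ]
scene 0.2 79 [0.606 0.157 0.2  ] [0.632 0.255 0.22 ]
scene 0.22 128 [0.597 0.143 0.22 ] [0.633 0.246 0.24 ]
scene 0.24 162 [0.596 0.145 0.24 ] [0.635 0.223 0.26 ]
scene 0.26 48 [0.605 0.163 0.26 ] [0.627 0.192 0.273]
top 0.14 5 [0.601 0.197 0.154] [0.606 0.202 0.16 ]
top 0.16 10 [0.601 0.195 0.164] [0.609 0.202 0.178]
top 0.18 9 [0.599 0.176 0.184] [0.608 0.198 0.2  ]
top 0.2 56 [0.596 0.163 0.2  ] [0.616 0.195 0.22 ]
top 0.22 53 [0.595 0.148 0.22 ] [0.625 0.193 0.24 ]
top 0.24 99 [0.593 0.147 0.24 ] [0.626 0.19  0.258]
top 0.26 33 [0.594 0.167 0.26 ] [0.624 0.178 0.279]
top 0.28 46 [0.584 0.171 0.28 ] [0.629 0.184 0.3  ]
scene desk z -0.0018201600347354135
top desk z 0.00011988195631266461
```

The point clouds put the shut fingertips at z≈0.148 while the reported TCP is z=0.109. So the real tips sit about 35–39 mm above the reported point, which explains closing above the bank. I'll confirm by gently touching clear desk with the fingers shut.

Run:
```python
from pp import *
o=manip.read_tool_rot(); manip.move_straight([.50,.27,.11],o,feed=.2)
manip.move_straight([.50,.27,.015],feed=.15)
print(manip.read_time_s(),manip.read_wrist_force())
try:
    print(manip.move_straight([.50,.27,-.045],feed=.03,f_stop=4))
except manip.Unreachable as e: print("unreach",e)
print(manip.read_tool_pos(),manip.read_wrist_force(),manip.read_time_s())
s=manip.snapshot("scene"); cv2.imwrite("pics/f.png",cv2.resize(s["img"][90:210,300:430],None,fx=5,fy=5,interpolation=cv2.INTER_CUBIC))
manip.move_straight([.50,.27,.05],feed=.15); print(manip.read_tool_pos())
```

```text
7.9167 [-0.72153069  0.90073332 -0.31929052]
True
[ 0.49995152  0.26997628 -0.03981848] [-1.70445273 -0.24728233  5.26217524] 9.5417
[0.49950027 0.26973386 0.0490586 ]
```

View pics/f.png

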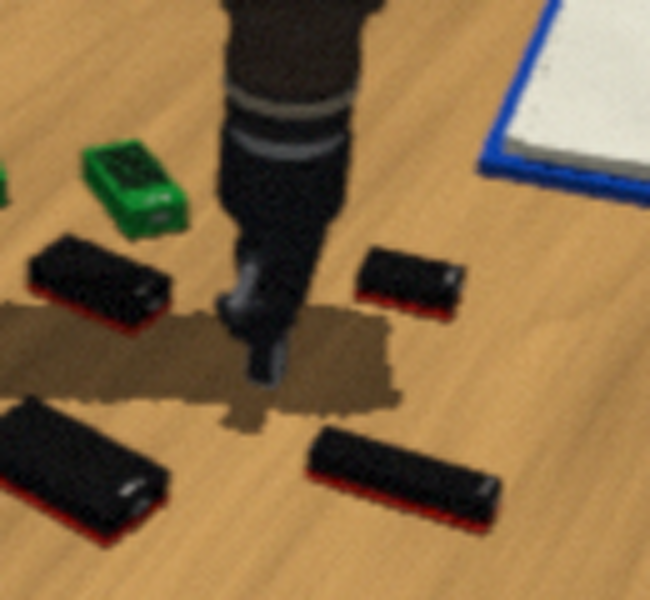

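The touch confirms it: contact came at reported z=-0.0398, so the tips sit 39.5 mm above the reported TCP. The tip is at crop pixel (265,380), full-image pixel (353,166). I'll check for sideways error there and add the height correction.

```bash
sed -i 's/^Z0=.*/OFF=-.0395\nZ0={k:v+OFF for k,v in dict(large=.002,medium=.004,small=.0055,slim=.006).items()}   # reported TCP height above underside (tips really 39.5 mm above it)/; s/UP=.11$/UP=.07/' pp.py
python3 - <<'E'
from pp import *
s=dict(np.load("scene0.npz")); print(plane([(353,166),(353,167),(350,166),(356,166)],s,.002).round(4))
manip.gripper_open()
n="slim"; p=np.r_[B[n][0],UP]; o=quat(p,B[n][2]); manip.reach(p,o); print(p,manip.read_tool_pos(),manip.solve_ik([*T["slim"][0],UP],o) is not None)
p[2]=Z0[n]; print("hit",manip.move_straight(p,feed=.1,f_stop=12))
manip.close_gripper(40); print("open",manip.read_opening(),"t",manip.read_time_s())
manip.hold(.1); p[2]=UP; manip.move_straight(p,feed=.12); print("lift",manip.read_opening(),manip.read_wrist_force())
s=manip.snapshot("scene"); cv2.imwrite("pics/g.png",cv2.resize(s["img"][90:210,310:440],None,fx=5,fy=5,interpolation=cv2.INTER_CUBIC))
E
```

```text
[[0.5057 0.2634]
 [0.5079 0.2588]
 [0.4977 0.2589]
 [0.5137 0.268 ]]
[0.61238574 0.20709941 0.07      ] [0.61265263 0.20646724 0.06959418] True
hit False
open 0.02695999173813581 t 13.4667
lift 0.02701231851294234 [-0.47155692 -0.54663555 -2.38002291]
```

View pics/g.png

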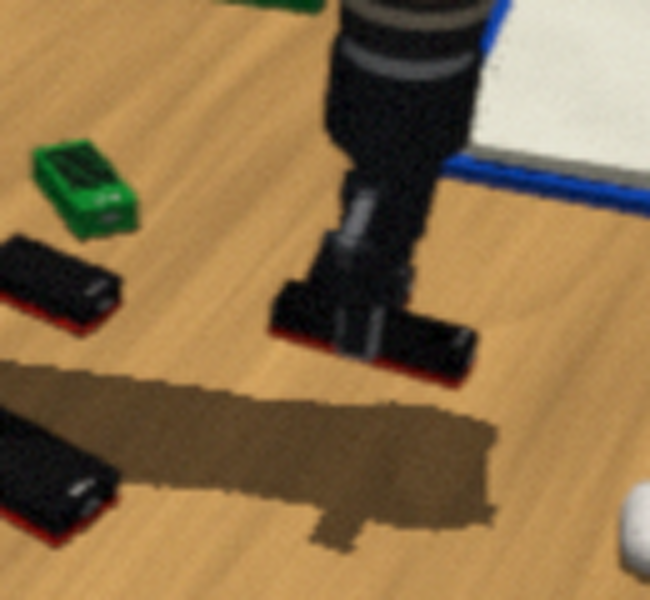

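The slim bank is held level (opening 27 mm), with the tips well above its underside. Placing it now.

Run:
```python
from pp import *
place("slim",T["slim"][0],T["slim"][2])
s=manip.snapshot("scene"); cv2.imwrite("pics/i.png",cv2.resize(s["img"][200:300,220:360],None,fx=5,fy=5,interpolation=cv2.INTER_CUBIC))
print(Z0["slim"])
```

```text
down True [ 0.46068679 -0.11819453 -0.02917773] 0.02732343510602417
t 19.0167
-0.0335
```

View pics/i.png

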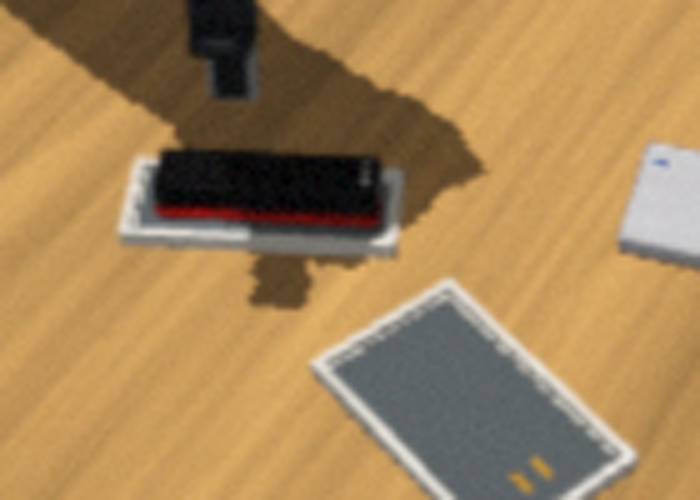

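The slim bank lies on its tray floor: contact came 4.3 mm up, as expected for a 4 mm floor. Doing the other three with checks at each step.

Run:
```python
from pp import *
for n in ("large","medium","small"):
    pick(n,B[n][0],B[n][2])
    if abs(manip.read_opening()-W[n])>.005: print("bad grip",n); break
    place(n,T[n][0],T[n][2]); print(n,"expected z",Z0[n]+.004)
manip.reach([.25,.3,.15],manip.read_tool_rot()) if False else None
t=manip.snapshot("top"); np.savez("top2.npz",**t)
cv2.imwrite("pics/j.png",cv2.resize(t["img"][120:270,290:490],None,fx=4,fy=4,interpolation=cv2.INTER_CUBIC))
```

```text
hit False
open 0.05700563615511179 t 21.7583
lift 0.05708530094138289 [-0.39905191  0.16289035 -2.5625605 ]
down True [ 0.6133329  -0.18034496 -0.03275163] 0.05697022820304522
t 27.0083
large expected z -0.0335
hit False
open 0.0450958808622616 t 30.6
lift 0.045306183108203175 [ 0.80324993 -0.47546327 -1.08874456]
down True [ 0.53829907 -0.38587469 -0.03081838] 0.04534108936174408
t 37.0583
medium expected z -0.0315
hit False
open 0.033163822629697005 t 41.5167
lift 0.03311465985054822 [ 0.48893481 -0.11220954 -1.1253096 ]
down True [ 0.374307   -0.30659064 -0.02950059] 0.03371840870260829
t 48.0667
small expected z -0.030000000000000002
```

View pics/j.png

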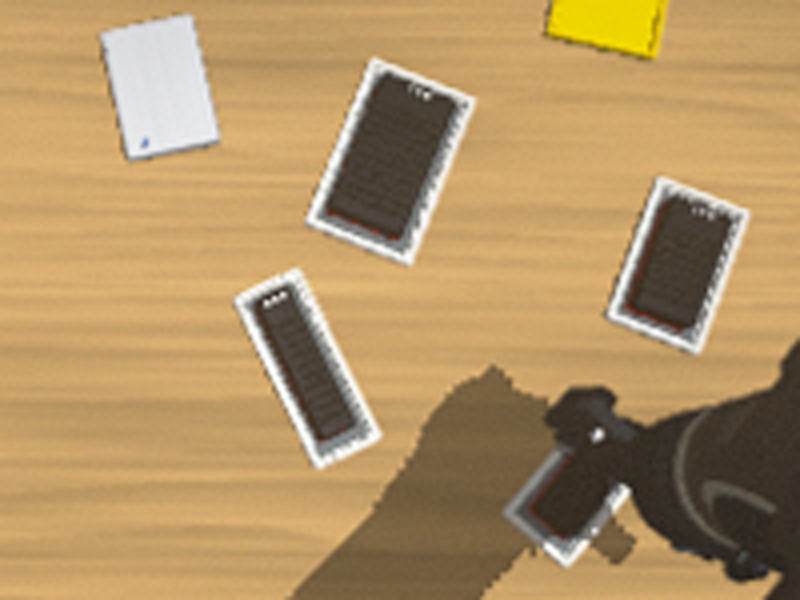

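Large, medium and slim sit inside their trays; the arm half hides the small one. I'll retract to the start pose and check all four.

Run:
```python
from pp import *
p=np.array(manip.read_tool_pos()); p[2]=.17; manip.move_straight(p,feed=.2)
manip.move_joints([-1.305,.126,-.04,1.405,0,1.571])
t=manip.snapshot("top")
for n,px in TRAY.items():
    im=t["img"].astype(int); m=(im.max(2)<80).astype(np.uint8)
    k,l=cv2.connectedComponents(m); i=l[px[1],px[0]]; ys,xs=np.nonzero(l==i)
    c,sz,y=rect(plane(np.c_[xs,ys],t,.030)); d=c-T[n][0]; a=T[n][2]
    print(n,"dx,dy in tray mm",(1000*np.array([[np.cos(a),np.sin(a)],[-np.sin(a),np.cos(a)]])@d).round(1),np.round(sz),"dyaw",round((np.rad2deg(y-a)+90)%180-90,1))
    r=np.median(t["z_map"][px[1]-3:px[1]+4,px[0]-3:px[0]+4]); v=t["R"].T@(np.linalg.inv(t["mtx"])@np.r_[px,1]*r-t["t"]); print("  top z",v[2].round(4))
cv2.imwrite("pics/k.png",cv2.resize(t["img"][100:330,150:490],None,fx=2.3,fy=2.3,interpolation=cv2.INTER_CUBIC))
print(manip.read_time_s(),manip.read_wrist_force())
```

```text
large dx,dy in tray mm [ 2.9 -2. ] [110.  58.] dyaw -0.2
  top z 0.03
medium dx,dy in tray mm [ 4.3 -4.6] [88. 50.] dyaw 0.1
  top z 0.0299
small dx,dy in tray mm [ 1.8 -3.7] [66. 37.] dyaw -0.3
  top z 0.0297
slim dx,dy in tray mm [1.4 4.3] [108.  28.] dyaw 0.4
  top z 0.0295
50.2 [ 0.33283286 -0.1152152   0.41518124]
```

View pics/k.png

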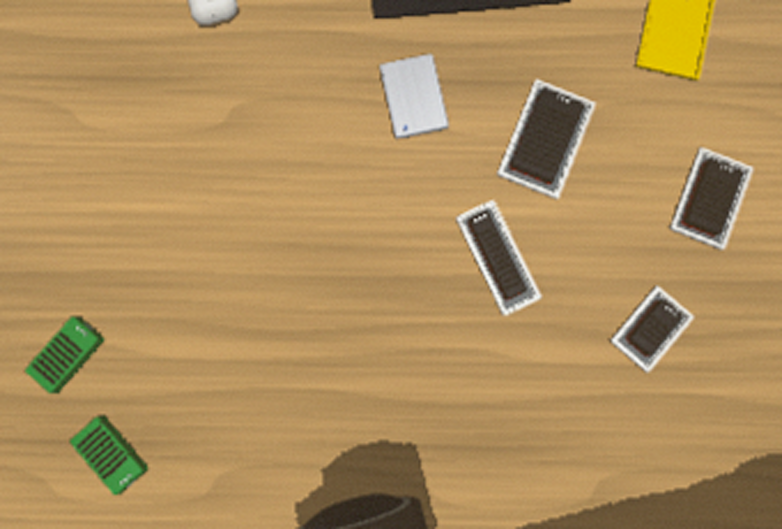

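All four banks are inside their own trays: at most 5 mm off centre against 8 mm free, under 0.5° of twist, tops at 30 mm (4 mm floor plus 26 mm bank). The green banks, disk and yellow tray look unmoved, so I'm handing in.

```bash
python3 -c "
from rig import manip
manip.sign_off()"
```

```text
the job is handed in; nothing more can be done
```

All four power banks are flat and ribbed side up in their own charging trays, and I've handed the job in with the arm back at its start pose and touching nothing. It took about 50 s of the 104 s allowed.

**First grasp missed:** the gripper closed on nothing above the slim bank. The reported tool point turned out to be about 39.5 mm below the real fingertips. I found this from the depth images and confirmed it by touching clear desk gently (about 5 N), then corrected every later height for it.

**Last checks:**
- **Height:** bank tops measured 29.5–30.0 mm above the desk, as expected for a 4 mm floor plus a 26 mm bank.
- **Setting down:** each bank was lowered slowly, and contact came within 0.8 mm of the expected floor height.
- **Fit:** each bank is 5 mm or less off centre in each direction, with 8 mm free all round, and twisted by no more than 0.4°.
- **Left alone:** by eye, the disk, both green banks and the yellow tray had not moved.

**Small disagreements:** tray outlines measured about 4–6 mm larger than listed, from image blur. The banks' off-centre figures include some of that blur, so I left them uncorrected.

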